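# Level the laboratory balance with a bull's-eye level on its foot

## Robot

A 6-joint arm with a two-finger parallel gripper is mounted at the origin on a cart in front of the work surface, level with it; the furniture and walls round the work are solid. World frame = base frame: x ahead of the robot, y to its left, z up, the work surface at z = 0. Lengths are in m, angles in degrees, forces in N, time in s.
With the tool pointing down it reaches from about 0.4 to 0.825 m from the base axis. Payload 7 kg.
Tool frame: the origin (TCP) lies at the centre of the arm's flange, where the gripper is bolted on; the fingertips stand 178 mm ahead of it and the grasp point (between the pads) lies 159 mm ahead of it; x points along the fingers, y is the direction in which the jaws open and shut, and the axes are right-handed (so a half turn about x gives the same grasp; the last joint's range is limited). The gripper opens to 88 mm and grips with 3 to 60 N. Pads are 19 mm wide; open, the fingers measure 130 mm over their backs; the gripper's body (78 mm by 193 mm) begins 47 mm behind the grasp point.
Start: joints at [88.184, 20.546, 0.682, 0, -70.136, -16.507], TCP at [0.212, 0.641, 0.405] pointing down, gripper open.
Joint ranges: [-176.03, 176.03], [-82.01, 121.73], [-58.28, 71.71], [-173.87, 95.51], [-174.79, -0.11], [-173.66, 173.66]. Speed limits (degrees/s): [136.94, 136.94, 172.46, 180, 180, 180].

## Interface

Orientations are given as [roll, pitch, yaw] about the fixed x, y, z axes, in that order (R = Rz(yaw) Ry(pitch) Rx(roll)).
In Python, from plant import ctrl gives the robot as it stands. The module is installed in compiled form; this text tells all that it offers.
- The arm moves only by the shell command python3 -m inch 'ROWS'. ROWS is JSON, one flat list of numbers, 7 for each row, row after row: the shift along the tool's x, y, z in m, then the turn, a rotation vector about the tool's x, y, z in degrees, then the finger opening in m, from 0 to 0.0876. In form: [dx, dy, dz, rx, ry, rz, hand, dx, dy, dz, rx, ry, rz, hand, ...]. A call has 1 to 20 rows; each row shifts and turns the pose as measured when the row begins, along the tool's axes as they then stand; what a row does not reach is not made up. A row lasts 1/8 s, in which the tool goes at most 62.5 mm and 10.7 degrees, less where a joint would pass 70% of its speed; a pose out of reach is approached as far as the arm can. A call with a gripper value outside its range is refused whole. The fingers move at their own pace and stop on an object; the grip force is fixed at half the most. Time passes only in rows, so rows that do not move let the fingers close. It gives the time, the measured TCP pose, the force and the opening at its end, in the units of the state.
- ctrl.get_obs(): the state, without advancing time (a new reading comes with each control period).
- ctrl.snapshot(name): name is "scene" or "top" or "wrist"; returns a dict with "color" (480x640x3 uint8, red, green, blue), "depth" (480x640 float32, m along the optical axis (not along the pixel's ray), 0 where there is no reading), "K" (3x3 intrinsics, pixels), "k1" (the pictures are not rectified: a ray, as slopes to the right and down, at radius r is drawn at 1 + k1 r^2 times it, then the intrinsics apply), "position" and "attitude" of the camera in the world; the wrist camera has in their place "hand_eye" (4x4, takes a point from camera to tool coordinates, whose origin is the TCP and whose axes are the tool frame's). Camera axes: x right, y up, looking along -z (the intrinsics and any distortion apply to the point x, -y, -z); pixel columns grow to the right and rows downward; lengths in m; the calibration is good to about 2 mm. A picture is of the moment at which its call begins: read the wrist's pose just before it.
- ctrl.close_job(): hands the job in, once; it reports no verdict.
The state is a dict: "clock": time; "joint_pos": joint angles; "qvel": joint speeds; "tau": joint torques, N m; "tool_pos": TCP position; "orientation": TCP orientation; "force": force on the tool from outside, world axes, zero at the start; "moment": the same for the moment, N m; "opening": finger opening in m.
Only numpy, scipy, OpenCV 4.12 (cv2) and the standard library are available. Lean on these libraries where they do the work, as an engineer would, in place of code of your own. Each camera call takes 0.05 s, during which the arm holds its last target.

## Task

Level the balance: set the round spirit level onto the upright spindle of the balance's front levelling foot, press it down so that it grips the sprung foot, and turn foot and level together until the bubble lies inside the ring. Finish while still holding the level and pressing it down on the foot with the bubble centred; do not let go at the end. Leave the other things on the bench where they are.

Things in the scene. Friction and masses are not known exactly. Their poses are not given: they have to be found in the camera images.
- level_mid (a point): Bull's-eye spirit level, loose spool-shaped metal piece 46 mm high, 0.16 kg, upright on the bench; point on its axis 23 mm above its underside. Black flange 58 mm across (0-8 mm up), waist 32 mm (8-22), round grooved housing to grip 46 mm across (22-44), yellow-green vial on top. z axis up; round, so yaw is free
- level_base (a point): centre of the underside of the level, at the mouth of its bore: a round hole from below, 16 mm in diameter, 22 mm deep
- vial (a point): centre of the ring on top of the level (45.5 mm above its underside). The black ring has an inner radius of 8.5 mm, so the bubble is inside it up to 3.5 mm off centre. A level gripped askew need not lie flat on the foot: open and grip it anew to let it seat
- bubble (a point): centre of the pale bubble (10 mm across) in the yellow-green vial. It runs to the high side, 0.3 mm per milliradian of the level's tilt, to at most about 11 mm from the middle along either side, and settles in about half a second
- foot_face (a point): on the axis of the levelling foot at the balance's front: centre of the black rubber top face of its 58 mm steel drive head, 54 mm above the bench when the balance is level and the head free. From this face a 12 mm spindle stands up 17 mm, its last 6 mm tapered. The z axis is the spindle's and leans with the balance; yaw turns with the foot
- foot_head (a joint): how far the sprung drive head is pressed down: 0 free (6 N), 0.008 m at the stop (14 N). The rubber drives the foot by friction: with the level pressed 3 mm or more down, turning the level turns the foot; unpressed it slips. The foot turns stiffly (0.08 N m), stays where left, and may be turned by several grasps
- deck (a joint): tilt of the balance about the line through its rear feet, 230 mm behind the foot; 0 is level, positive is front too high (it starts so, by 0.018 to 0.036 rad). Turning the foot anticlockwise seen from above lowers the front: 0.014 rad of tilt per radian of turn, by which the foot sinks 3.2 mm
- balance: small white balance with a round steel pan 120 mm across; origin on the bench below its middle, x axis from front to rear. Housing 170 x 170 mm, 60 mm high; pan 68 mm high. A metal arm reaches forward to the levelling foot, whose axis is 150 mm in front of the origin, 80 mm in front of the housing. Its base does not move
- jar: bystander: open glass jar, 60 mm across, 85 mm high, origin at its underside; it and the level may stand on either side of the balance
- crucible_w: bystander: white porcelain crucible, 45 mm across, 36 mm high, origin at its underside
- stopper: bystander: cork stopper, 29 mm across, 26 mm high, origin at its underside
- reagent: bystander: small white bottle with black cap, 49 mm across, 95 mm high, origin at its underside
Not all that is in view belongs to the job. Leave any purple or red look-alike of the part that bears level_mid alone.

How it is judged (in metres and radians):
On the way:
1. the level stands on the foot, its bore over the spindle (horizontal distance between level_base and foot_face below 0.004 m and z of level_base in the frame of foot_face below 0.006 m), for 0.2 s.
At the end, for the whole second after the job is handed in: The level sits on the foot's spindle (axis within 4 mm, underside within 4 mm of the rubber face), the fingers still hold it and press the sprung head down by more than 2 mm with more than 3 N, the bubble's centre is within 3.5 mm of the ring's centre and the balance is within 0.009 rad of level (horizontal distance between level_base and foot_face below 0.004 m and z of level_base in the frame of foot_face below 0.004 m and value of joint foot_head above 0.002 m and contact force between level and foot_head above 3 N and contact force between the fingers and level above 2 N and horizontal distance between bubble and vial below 0.0035 m and value of joint deck between -0.009 and 0.009 rad); the arm keeps its last pose, push and grip.
It fails at once if a bystander is pushed more than 30 mm (distance of any of jar, crucible_w, stopper, reagent from where it was at the start of the episode above 0.03 m).
It also fails if it takes over 61 s, if anything falls off the work surface, if the arm or the gripper's body presses on something with over 40 N, if the wrist force passes 120 N, or if a joint passes its speed limit or range.

## Working session

There is one attempt and no reset: what is moved stays moved. The work goes in short steps, Python scripts to look and compute and a shell command to move; the robot and the scene stay as the last step left them, time stands still between calls to the robot, and variables do not carry over. Pictures are saved under pics/ and viewed, and the job is handed in when it is done.

```bash
ls; mkdir -p pics; cat > h.py <<'E'
import numpy as np, cv2
from plant import ctrl
def snap(n,f):
    s=ctrl.snapshot(n); cv2.imwrite('pics/'+f,s['color'][:,:,::-1]); np.savez('pics/'+f+'.npz',**{k:v for k,v in s.items()}); return s
E
python3 - <<'E'
from h import *
print(ctrl.get_obs())
for n in ['scene','top','wrist']:
    s=snap(n,n+'0.png'); print(n,{k:v for k,v in s.items() if k not in('color','depth')})
print(ctrl.get_obs()['clock'])
E
```

```text
pics
{'clock': 0.0, 'joint_pos': array([ 8.81853518e+01,  2.05916470e+01,  6.34184699e-01, -2.23618827e-02,
       -7.01354190e+01, -1.65084228e+01]), 'qvel': array([-0.03100764,  0.06566619,  0.00732841, -0.026198  , -0.0301374 ,
        0.0345858 ]), 'tau': array([ 1.67765702e-04, -5.82711446e+01,  2.93071425e+01,  6.99704468e+00,
        7.23727353e-03, -1.47802734e-04]), 'tool_pos': array([0.21211838, 0.64059953, 0.40371612]), 'orientation': array([  93.7573803 ,   89.90476877, -104.57330626]), 'force': array([-0.19987411,  0.81755593,  0.33514032]), 'moment': array([-0.07202018,  0.01110833, -0.03369793]), 'opening': 0.08776778050033299}
scene {'K': array([[613.24469545,   0.        , 313.784245  ],
       [  0.        , 613.24469545, 238.54961496],
       [  0.        ,   0.        ,   1.        ]]), 'k1': -0.17766651485911952, 'position': array([-0.16275689, -0.78755089,  1.35662618]), 'attitude': array([ 38.51737842,  -0.40834293, -44.04458633])}
top {'K': array([[526.88240426,   0.        , 317.73121989],
       [  0.        , 526.88240426, 241.9994693 ],
       [  0.        ,   0.        ,   1.        ]]), 'k1': -0.08732637036821841, 'position': array([ 0.27464305, -0.06929983,  1.43654838]), 'attitude': array([ 1.21283383e+01, -8.55413365e-02, -8.94123459e+01])}
wrist {'K': array([[340.56062628,   0.        , 322.38745012],
       [  0.        , 340.56062628, 242.81139435],
       [  0.        ,   0.        ,   1.        ]]), 'k1': -0.059499382561949865, 'hand_eye': array([[-1.05498132e-03,  2.59024834e-01, -9.65870086e-01,
         2.05021770e-02],
       [ 9.99999428e-01,  1.05346871e-04, -1.06400775e-03,
         7.23072933e-04],
       [-1.73853040e-04, -9.65870656e-01, -2.59024797e-01,
        -7.00544146e-02],
       [ 0.00000000e+00,  0.00000000e+00,  0.00000000e+00,
         1.00000000e+00]])}
0.15
```

View pics/scene0.png

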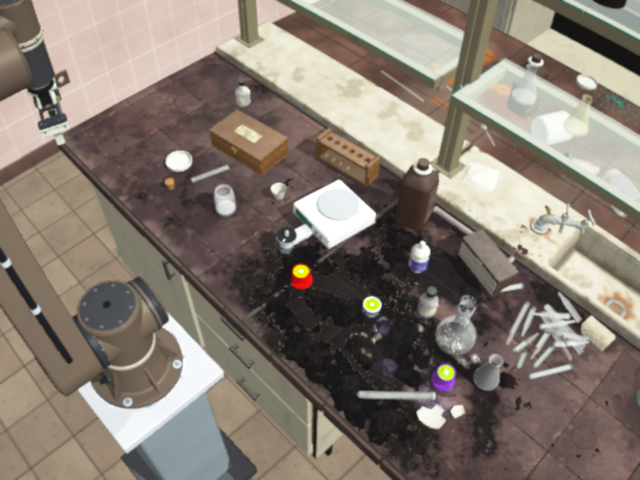

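View pics/top0.png

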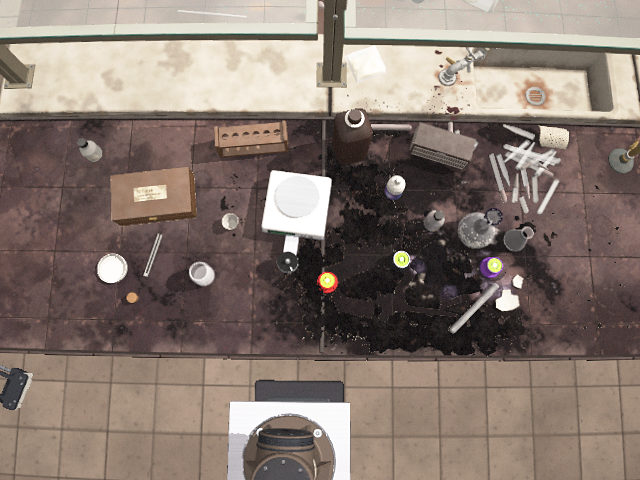

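View pics/wrist0.png

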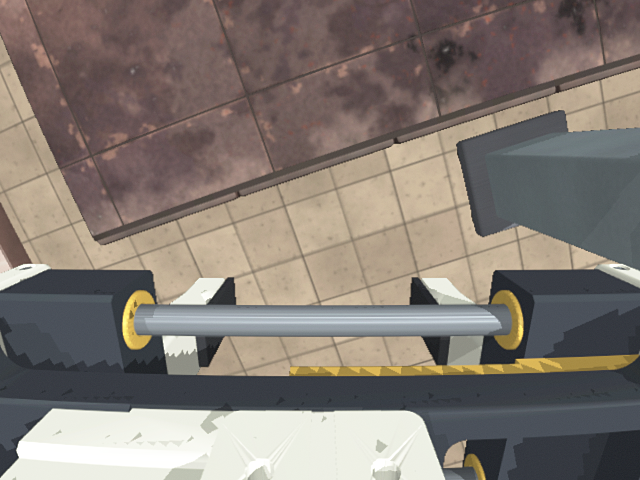

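Three level-like pieces show in the top view: red at (328,281), plain steel/black at (402,259) and purple at (491,267). The plain one fits the description of the level, and the foot is at (288,262). I'll enlarge to confirm and measure.

```bash
cat >> h.py <<'E'
from scipy.spatial.transform import Rotation as Ro
def ray(s,u,v,T=None):
    K=s['K'];k=float(s['k1'])
    a=(u-K[0,2])/K[0,0];b=(v-K[1,2])/K[1,1]
    rd=np.hypot(a,b);r=rd
    for _ in range(30): r=rd/(1+k*r*r)
    f=r/rd if rd>0 else 1
    d=np.array([a*f,-b*f,-1.])
    if 'hand_eye' in s:
        H=T@s['hand_eye'];return H[:3,3],H[:3,:3]@d
    return np.array(s['position']),Ro.from_euler('xyz',s['attitude'],degrees=True).as_matrix()@d
def onz(s,u,v,z,T=None):
    o,d=ray(s,u,v,T);return o+d*(z-o[2])/d[2]
def two(r1,r2):
    (o1,d1),(o2,d2)=r1,r2
    A=np.stack([d1,-d2],1);t=np.linalg.lstsq(A,o2-o1,rcond=None)[0]
    p,q=o1+d1*t[0],o2+d2*t[1];return (p+q)/2,np.linalg.norm(p-q)
def pose(o=None):
    o=o or ctrl.get_obs();T=np.eye(4);T[:3,3]=o['tool_pos'];T[:3,:3]=Ro.from_euler('xyz',o['orientation'],degrees=True).as_matrix();return T
def proj(s,p,T=None):
    if 'hand_eye' in s: H=T@s['hand_eye'];R,o=H[:3,:3],H[:3,3]
    else: R=Ro.from_euler('xyz',s['attitude'],degrees=True).as_matrix();o=s['position']
    c=R.T@(np.array(p)-o);a,b=c[0]/-c[2],-c[1]/-c[2];f=1+float(s['k1'])*(a*a+b*b)
    return np.array([a*f*s['K'][0,0]+s['K'][0,2],b*f*s['K'][1,1]+s['K'][1,2]])
def load(f): return {k:v for k,v in np.load('pics/'+f+'.npz').items()}
E
python3 - <<'E'
from h import *
t=load('top0.png');s=load('scene0.png')
def yg(im):
    h=cv2.cvtColor(im,cv2.COLOR_RGB2HSV)
    m=cv2.inRange(h,(22,110,130),(45,255,255));n,l,st,c=cv2.connectedComponentsWithStats(m)
    return [(c[i].round(1).tolist(),int(st[i,4])) for i in range(1,n) if st[i,4]>20]
a=yg(t['color']);b=yg(s['color']);print(a,b)
for c,_ in a: print('top',c,onz(t,*c,0.0455))
for c,_ in b: print('scene',c,onz(s,*c,0.0455))
c1=cv2.resize(t['color'][170:300,255:420],None,fx=4,fy=4,interpolation=cv2.INTER_CUBIC)
c2=cv2.resize(s['color'][180:330,260:400],None,fx=4,fy=4,interpolation=cv2.INTER_CUBIC)
cv2.imwrite('pics/c1.png',c1[:,:,::-1]);cv2.imwrite('pics/c2.png',c2[:,:,::-1])
E
```

```text
[([401.5, 258.7], 122), ([495.1, 265.1], 100), ([326.8, 280.0], 145)] [([300.4, 270.6], 135), ([371.6, 304.0], 112), ([445.7, 372.2], 145)]
top [401.5, 258.7] [ 0.53003617 -0.29402058  0.0455    ]
top [495.1, 265.1] [ 0.51476727 -0.54856644  0.0455    ]
top [326.8, 280.0] [ 0.47043415 -0.09349769  0.0455    ]
scene [300.4, 270.6] [ 0.46935677 -0.09691094  0.0455    ]
scene [371.6, 304.0] [ 0.52808504 -0.29705146  0.0455    ]
scene [445.7, 372.2] [ 0.5140592  -0.55044697  0.0455    ]
```

View pics/c1.png

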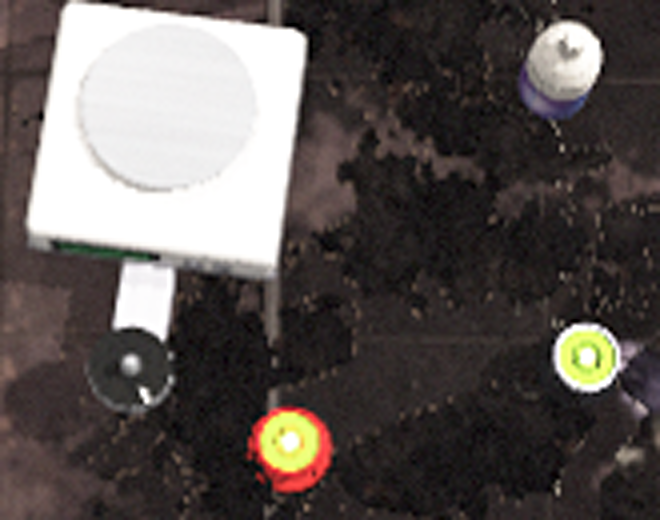

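View pics/c2.png

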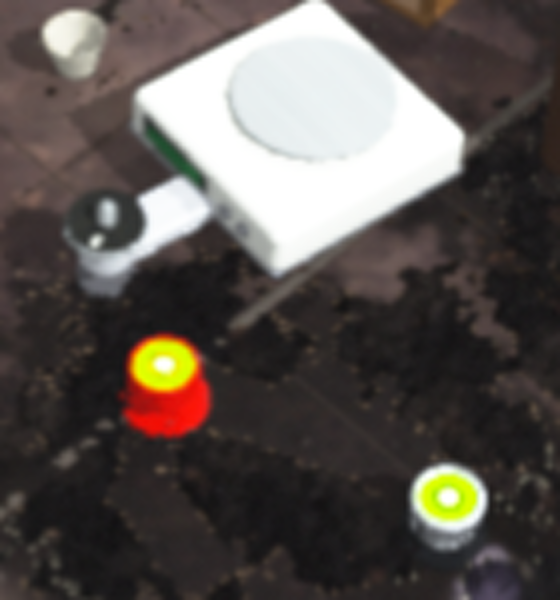

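The crop confirms it: the plain metal piece at (402,259) is the level, and the red one at (328,281) and the purple one are look-alikes. Next I locate the foot from both views and work out the tool axes.

```bash
python3 - <<'E'
from h import *
t=load('top0.png');s=load('scene0.png')
print(two(ray(t,401.5,258.7),ray(s,371.6,304.0)))
print('red',two(ray(t,326.8,280.0),ray(s,300.4,270.6)))
x,y=260,220
cv2.imwrite('pics/c3.png',cv2.resize(t['color'][240:285,262:315],None,fx=12,fy=12,interpolation=cv2.INTER_NEAREST)[:,:,::-1])
cv2.imwrite('pics/c4.png',cv2.resize(s['color'][215:260,265:318],None,fx=12,fy=12,interpolation=cv2.INTER_NEAREST)[:,:,::-1])
T=pose();print(T.round(4))
# depth-based face points
for n,c in(('t',t),('s',s)):
    pass
E
```

```text
(array([ 0.53107319, -0.29493375,  0.03983516]), np.float64(7.022179328606777e-06))
red (array([ 0.47158619, -0.09382924,  0.0400399 ]), np.float64(0.0008938737362621157))
[[-3.000e-04 -3.145e-01 -9.493e-01  2.121e-01]
 [-1.200e-03 -9.493e-01  3.145e-01  6.407e-01]
 [-1.000e+00  1.200e-03 -1.000e-04  4.040e-01]
 [ 0.000e+00  0.000e+00  0.000e+00  1.000e+00]]
```

View pics/c3.png

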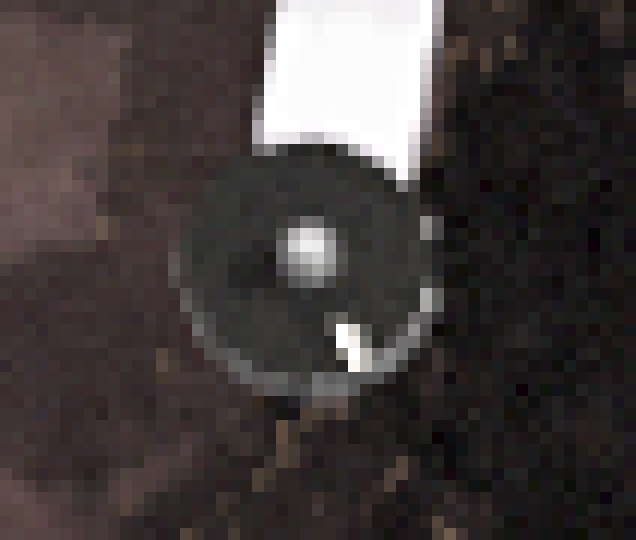

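View pics/c4.png

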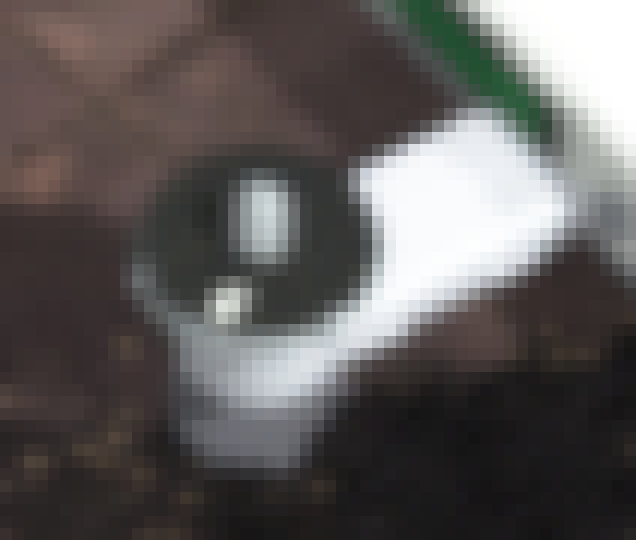

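The top crop shows the black rubber face with the spindle at (287.6,260.6) and a white mark on the face for foot yaw. In the scene crop the face centre is at about (286.5,234.8).

```bash
python3 - <<'E'
from h import *
t=load('top0.png');s=load('scene0.png')
print('face',two(ray(t,262+308/12,240+258/12),ray(s,265+258/12,215+238/12)))
for z in(.054,.06): print(z,onz(t,262+308/12,240+258/12,z),onz(s,265+258/12,215+238/12,z))
print('tip',onz(t,262+308/12,240+247/12,.074),onz(s,265+266/12,215+185/12,.074))
print('mark',onz(t,262+352/12,240+346/12,.06))
T=pose()
for p in ([.47,.30,.404],[.53,-.295,.404]):
    print(T[:3,:3].T@(np.array(p)-T[:3,3])); T[:3,3]=p
for j in range(1):pass
E
```

```text
face (array([0.51791561, 0.01069443, 0.0566799 ]), np.float64(0.0013951588399651348))
0.054 [0.51778553 0.01121365 0.054     ] [0.51995001 0.01202168 0.054     ]
0.06 [0.51673034 0.01086424 0.06      ] [0.51680541 0.00833879 0.06      ]
tip [0.51671106 0.01010243 0.074     ] [0.52111604 0.00981032 0.074     ]
mark [0.49715584 0.00073526 0.06      ]
[ 3.07321867e-04  2.42287409e-01 -3.51891960e-01]
[ 0.00070505  0.54594736 -0.24406143]
```

```bash
python3 -m inch '[0,0.0346,-0.0503,0,0,0,0.0876,0,0.0346,-0.0503,0,0,0,0.0876,0,0.0346,-0.0503,0,0,0,0.0876,0,0.0346,-0.0503,0,0,0,0.0876,0,0.0346,-0.0503,0,0,0,0.0876,0,0.0346,-0.0503,0,0,0,0.0876,0,0.0346,-0.0503,0,0,0,0.0876,0,0.05,-0.022,0,0,0,0.0876,0,0.05,-0.022,0,0,0,0.0876,0,0.05,-0.022,0,0,0,0.0876,0,0.05,-0.022,0,0,0,0.0876,0,0.05,-0.022,0,0,0,0.0876,0,0.05,-0.022,0,0,0,0.0876,0,0.05,-0.022,0,0,0,0.0876,0,0.05,-0.022,0,0,0,0.0876]'; python3 - <<'E'
from h import *
o=ctrl.get_obs();print(o['joint_pos']);T=pose();print(T.round(3),o['force'])
for p in ([.5295,-.2945,.404],): print(T[:3,:3].T@(np.array(p)-T[:3,3]))
E
```

```text
clock: 2.02
tool_pos: [0.5184, -0.155, 0.4038]
orientation: [102.4, 89.7, -95.5]
force: [1.7, 1.6, 0.2]
opening: 0.0876
[  4.22988357   7.94909563 -16.49086794   0.30459132 -65.60803529
  67.71945959]
[[-0.    -0.308 -0.951  0.518]
 [-0.005 -0.951  0.308 -0.155]
 [-1.     0.005 -0.001  0.404]
 [ 0.     0.     0.     1.   ]] [1.7470739  1.58093293 0.23037099]
[ 0.00047653  0.1293408  -0.05355337]
```

```bash
python3 -m inch '[0,0.043,-0.018,0,0,0,0.0876,0,0.043,-0.018,0,0,0,0.0876,0,0.043,-0.018,0,0,0,0.0876,0.01,0,0,10.7,0,0,0.0876,0.01,0,0,10.7,0,0,0.0876,0.01,0,0,10.7,0,0,0.0876,0.01,0,0,10.7,0,0,0.0876,0.01,0,0,10.7,0,0,0.0876,0.01,0,0,10.7,0,0,0.0876,0.01,0,0,10.7,0,0,0.0876,0.01,0,0,10.7,0,0,0.0876,0.01,0,0,10.7,0,0,0.0876,0.01,0,0,10.7,0,0,0.0876,0,0,0,10.7,0,0,0.0876,0,0,0,10.7,0,0,0.0876,0,0,0,10.7,0,0,0.0876,0,0,0,10.7,0,0,0.0876,0,0,0,0,0,0,0.0876]'; python3 - <<'E'
from h import *
o=ctrl.get_obs();print(o['joint_pos']);T=pose();print(T.round(4),o['force'])
w=snap('wrist','w1.png')
for p in ([.5295,-.2945,.404],): print(T[:3,:3].T@(np.array(p)-T[:3,3]))
E
```

```text
clock: 4.28
tool_pos: [0.5268, -0.3042, 0.295]
orientation: [176.6, 89.4, -172.1]
force: [-0.5, -1.1, -0.3]
opening: 0.0875
[-11.55093206  19.66713986 -16.1193963    0.24836689 -54.78735405
 -67.2388826 ]
[[-1.050e-02 -1.969e-01  9.804e-01  5.268e-01]
 [-1.500e-03  9.804e-01  1.969e-01 -3.042e-01]
 [-9.999e-01  6.000e-04 -1.060e-02  2.950e-01]
 [ 0.000e+00  0.000e+00  0.000e+00  1.000e+00]] [-0.49588894 -1.14405816 -0.28356142]
[-0.10908484  0.00899895  0.00339573]
```

View pics/w1.png

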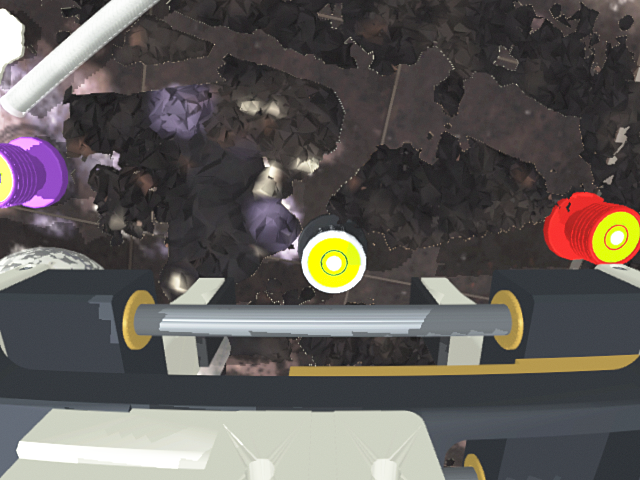

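The level's vial is at (334,262) in the wrist view. The tool has drifted about 0.6° in pitch, so I'll work out the fix together with the approach.

```bash
cat >> h.py <<'E'
def tgt(p,T=None,tip=.159):
    """shift in tool axes to bring grasp point axis over p with tool x vertical; print tilt fix"""
    T=pose() if T is None else T
    R=T[:3,:3]
    # desired R: x down, keep y heading
    x=np.array([0,0,-1.]);y=R[:,1].copy();y[2]=0;y/=np.linalg.norm(y);D=np.stack([x,y,np.cross(x,y)],1)
    rv=Ro.from_matrix(R.T@D).as_rotvec(degrees=True)
    tcp=np.array(p)-x*tip
    print('shift mm',(R.T@(tcp-T[:3,3])*1e3).round(1),'rot',rv.round(2),'tcp',T[:3,3].round(4))
E
python3 - <<'E'
from h import *
w=load('w1.png');T=pose()
h=cv2.cvtColor(w['color'],cv2.COLOR_RGB2HSV);m=cv2.inRange(h,(22,110,130),(45,255,255))[225:300,290:380]
mm=cv2.moments(cv2.convexHull(cv2.findNonZero(m)));c=(290+mm['m10']/mm['m00'],225+mm['m01']/mm['m00'])
p=onz(w,*c,.0455,T);print(c,p)
tgt([p[0],p[1],.035])
E
```

```text
(333.5387030152829, 262.1377942998761) [ 0.52863021 -0.29669213  0.0455    ]
shift mm [100.9   6.9   4.4] rot [ 0.   -0.61 -0.04] tcp [ 0.5268 -0.3042  0.295 ]
```

```bash
python3 -m inch '[0,0.007,0.0044,0,-0.6,0,0.0876,0.02,0,0,0,0,0,0.0876,0.02,0,0,0,0,0,0.0876,0.02,0,0,0,0,0,0.0876,0.012,0,0,0,0,0,0.0876,0,0,0,0,0,0,0.0876]'; python3 - <<'E'
from h import *
o=ctrl.get_obs();T=pose();print(o['force'].round(1))
w=snap('wrist','w2.png')
h=cv2.cvtColor(w['color'],cv2.COLOR_RGB2HSV);m=cv2.inRange(h,(22,110,130),(45,255,255))[225:420,240:400]
p=cv2.findNonZero(m);print(cv2.boundingRect(p))
tgt([.5288,-.2963,.035])
E
```

```text
clock: 5.08
tool_pos: [0.5312, -0.2942, 0.2218]
orientation: [-4.5, 89.7, 8.0]
force: [0.8, -0.8, 0.5]
opening: 0.0876
[ 0.8 -0.8  0.5]
(44, 30, 116, 121)
shift mm [28.4 -1.3 -3.1] rot [0.   0.3  0.05] tcp [ 0.5314 -0.2943  0.2225]
```

View pics/w2.png

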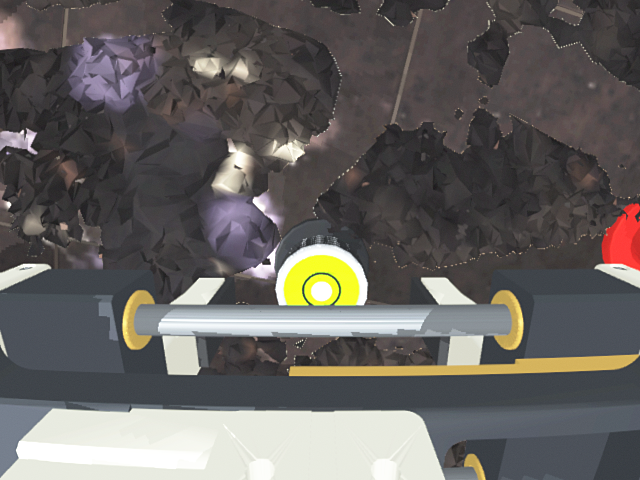

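The vial is at about (321,291), centred between the fingers. I'll cross-check its position and then descend.

```bash
python3 - <<'E'
from h import *
w=load('w2.png');T=pose()
print(onz(w,321,290,.0455,T)); p=onz(w,321,290,.0455,T); tgt([p[0],p[1],.035],T)
E
python3 -m inch '[0.014,-0.001,-0.0015,0,0.2,0,0.0876,0.0135,0,-0.001,0,0.1,0,0.0876,0,0,0,0,0,0,0.0876]'; python3 - <<'E'
from h import *
o=ctrl.get_obs();print(o['force'].round(1));tgt([.5288,-.2963,.035]);print(o['opening'])
E
```

```text
[ 0.52931045 -0.29669684  0.0455    ]
shift mm [28.4 -1.8 -2.7] rot [0.   0.3  0.05] tcp [ 0.5314 -0.2943  0.2225]
clock: 5.5
tool_pos: [0.5295, -0.296, 0.1944]
orientation: [-48.0, 89.9, -35.5]
force: [-1.5, -0.4, 0.3]
opening: 0.0877
[-1.5 -0.4  0.3]
shift mm [ 0.4 -0.1 -0.8] rot [0.   0.09 0.1 ] tcp [ 0.5295 -0.296   0.1944]
0.08774908832321504
```

Good position. Close.

```bash
python3 -m inch '[0,0,0,0,0,0,0.03,0,0,0,0,0,0,0.03,0,0,0,0,0,0,0.03,0,0,0,0,0,0,0.03,0,0,0,0,0,0,0.03,0,0,0,0,0,0,0.03,0,0,0,0,0,0,0.03]'; python3 - <<'E'
from h import *
o=ctrl.get_obs();print(o['force'].round(2),o['opening']);tgt([.5295,-.296,.035])
E
```

```text
clock: 6.38
tool_pos: [0.5299, -0.2961, 0.1952]
orientation: [-40.5, 89.8, -28.0]
force: [-0.1, -0.1, -0.5]
opening: 0.0454
[-0.11 -0.06 -0.46] 0.045438383338632905
shift mm [ 1.2  0.2 -0.4] rot [0.   0.17 0.14] tcp [ 0.5299 -0.2961  0.1952]
```

```bash
python3 -m inch '[-0.025,0,0,0,0,0,0.03,-0.04,0,0,0,0,0,0.03,-0.04,0,0,0,0,0,0.03,0,0,0,0,0,0,0.03]'; python3 - <<'E'
from h import *
o=ctrl.get_obs();print(o['force'].round(2),o['opening'],o['joint_pos'].round(1));tgt([.517,.0095,.135])
E
```

```text
clock: 6.88
tool_pos: [0.5289, -0.2958, 0.3014]
orientation: [-158.6, 89.9, -146.1]
force: [0.1, -1.3, -2.1]
opening: 0.0447
[ 0.06 -1.29 -2.06] 0.04469481574476142 [-10.8  19.  -16.1   0.  -54.9 -66.8]
shift mm [  7.2 300.7  54.2] rot [-0.   -0.05  0.02] tcp [ 0.5289 -0.2958  0.3014]
```

```bash
python3 -m inch '[0,0.05,0.009,0,0,0,0.03,0,0.05,0.009,0,0,0,0.03,0,0.05,0.009,0,0,0,0.03,0,0.05,0.009,0,0,0,0.03,0,0.05,0.009,0,0,0,0.03,0,0.045,0.008,0,0,0,0.03,0,0,0,0,0,0,0.03,0,0,0,0,0,0,0.03]'; python3 - <<'E'
from h import *
o=ctrl.get_obs();print(o['force'].round(2),o['opening'],o['joint_pos'].round(1));tgt([.517,.0095,.135])
snap('scene','s1.png');w=snap('wrist','w3.png');T=pose()
t=snap('top','t1.png');
s=load('s1.png')['color'][180:300,230:390];cv2.imwrite('pics/c5.png',cv2.resize(s,None,fx=5,fy=5,interpolation=cv2.INTER_CUBIC)[:,:,::-1])
E
```

```text
clock: 7.88
tool_pos: [0.5138, 0.0118, 0.2938]
orientation: [169.8, 89.4, -178.0]
force: [-0.5, -0.2, -2.2]
opening: 0.0452
[-0.48 -0.17 -2.24] 0.04519736839640929 [  23.1   11.6  -27.7   -0.3  -51.3 -100.7]
shift mm [-0.3 -2.9  2.6] rot [ 0.   -0.61 -0.11] tcp [0.5138 0.0118 0.2938]
```

View pics/w3.png

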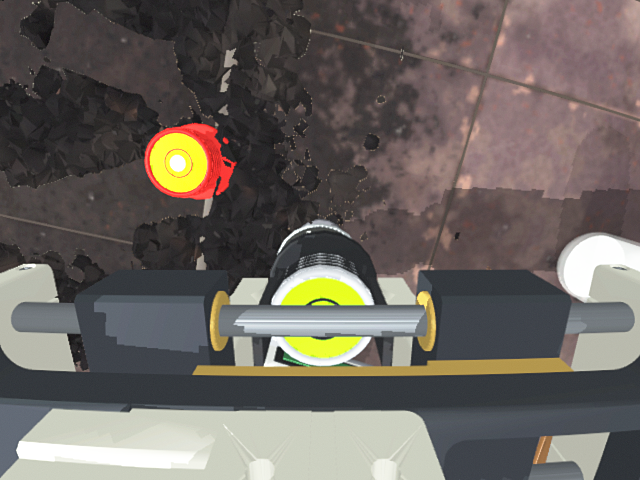

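View pics/c5.png

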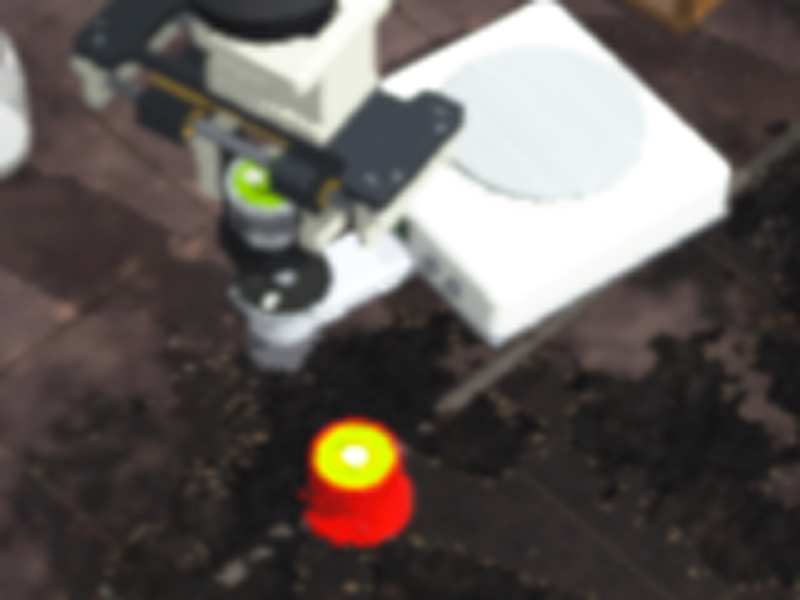

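```bash
python3 -m inch '[0,-0.0025,0.0025,0,-0.6,-0.1,0.03,0,0,0,0,0,0,0.03,0,0,0,0,0,0,0.03]'; python3 - <<'E'
from h import *
tgt([.5168,.0094,.135]);tgt([.5168,.0094,.135]);print(pose().round(3)[:2])
w=snap('wrist','w4.png')
cv2.imwrite('pics/c6.png',cv2.resize(w['color'][190:390,220:440],None,fx=3,fy=3)[:,:,::-1])
E
```

```text
clock: 8.4
tool_pos: [0.5174, 0.0069, 0.2939]
orientation: [-5.6, 89.9, 6.3]
force: [-0.3, -0.1, -2.0]
opening: 0.0451
shift mm [-0.1  2.6 -0. ] rot [0.   0.06 0.01] tcp [0.5174 0.0069 0.2939]
shift mm [-0.1  2.6 -0. ] rot [0.   0.06 0.01] tcp [0.5174 0.0069 0.2939]
[[ 0.001 -0.207  0.978  0.517]
 [ 0.     0.978  0.207  0.007]]
```

View pics/c6.png

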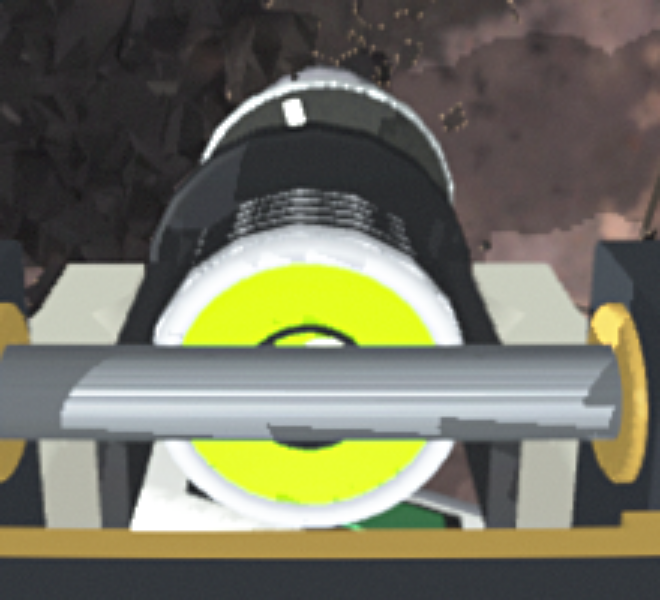

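The near arc of the foot face now shows in the wrist view, with crop points (205,155), (325,86) and (450,190). That lets me check the foot centre in the same camera.

```bash
python3 - <<'E'
from h import *
w=load('w4.png');T=pose()
g=[(205,155),(222,130),(250,105),(290,90),(325,86),(370,93),(410,117),(437,152),(450,190)]
from scipy.optimize import least_squares
for z in(.056,.06,.064):
    P=np.array([onz(w,220+a/3,190+b/3,z,T)[:2] for a,b in g])
    f=least_squares(lambda q:np.hypot(*(P-q[:2]).T)-q[2],[.517,.01,.029]).x
    f2=least_squares(lambda q:np.hypot(*(P-q[:2]).T)-.029,[.517,.01])
    print(z,f.round(4),f2.x.round(4),(f2.fun*1e3).round(1))
# level in same view: vial ring outer edge of pale housing: check held level centre
z=T[2,3]-.1952+.0455
hs=cv2.inRange(cv2.cvtColor(w['color'],cv2.COLOR_RGB2HSV),(22,110,130),(45,255,255));hs[:,:260]=0;hs[:,380:]=0;hs[:260]=0;hs[365:]=0
p=cv2.findNonZero(hs);hull=cv2.convexHull(p);e=cv2.fitEllipse(hull);print(e,onz(w,*e[0],z,T))
E
```

```text
0.056 [0.5185 0.0094 0.029 ] [0.5184 0.0094] [ 0.   0.   0.2 -0.2 -0.2  0.2  0.1 -0.1 -0. ]
0.06 [0.5172 0.0091 0.0285] [0.5178 0.0091] [-0.3 -0.1  0.2 -0.1 -0.   0.3  0.2 -0.2 -0.3]
0.064 [0.5159 0.0088 0.028 ] [0.5172 0.0089] [-0.5 -0.3  0.2 -0.   0.1  0.4  0.2 -0.3 -0.6]
((322.29290771484375, 317.50384521484375), (79.7016372680664, 88.79013061523438), 90.73585510253906) [0.51524507 0.00544946 0.14423561]
```

```bash
python3 -m inch '[0,0.0027,0.0018,0,0,0,0.03,0.008,0,0,0,0,0,0.03,0.008,0,0,0,0,0,0.03,0,0,0,0,0,0,0.03]'; python3 - <<'E'
from h import *
o=ctrl.get_obs();print(o['force'].round(2));tgt([.5186,.0099,.135]);
w=snap('wrist','w5.png');s=snap('scene','s2.png')
cv2.imwrite('pics/c7.png',np.hstack([cv2.resize(w['color'][210:360,260:385],None,fx=3.2,fy=3.2),cv2.resize(s['color'][205:265,260:309],None,fx=8,fy=8,interpolation=cv2.INTER_CUBIC)])[:,:,::-1])
E
```

```text
clock: 8.95
tool_pos: [0.5185, 0.0102, 0.2765]
orientation: [0.1, 90.0, 12.1]
force: [0.3, -0.1, -2.7]
opening: 0.0453
[ 0.26 -0.14 -2.73]
shift mm [-17.5  -0.4   0.1] rot [-0.    0.03 -0.  ] tcp [0.5185 0.0102 0.2765]
```

View pics/c7.png

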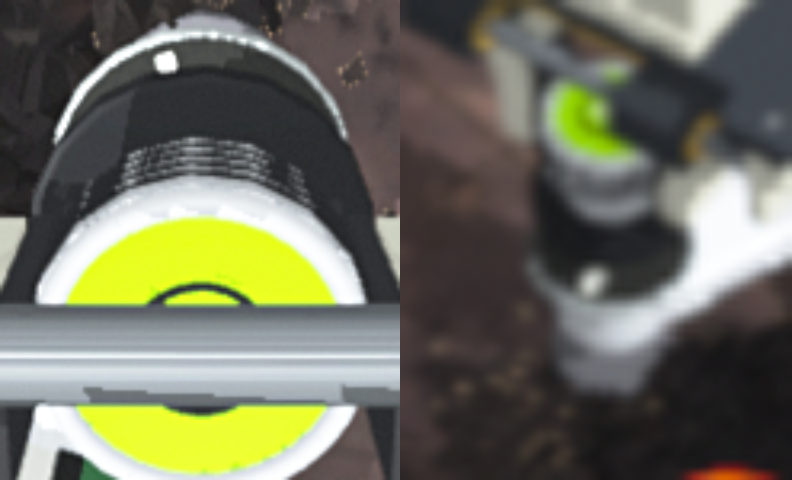

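The views look aligned: the vial, flange and face arc are concentric in the wrist crop at about x=200. I'll go down slowly and watch the force.

```bash
python3 -m inch '[0.003,0,0,0,0,0,0.03,0.003,0,0,0,0,0,0.03,0,0,0,0,0,0,0.03]';python3 -m inch '[0.003,0,0,0,0,0,0.03,0.003,0,0,0,0,0,0.03,0,0,0,0,0,0,0.03]'; python3 - <<'E'
from h import *
print(ctrl.get_obs()['moment'].round(2));tgt([.5186,.0099,.065+.035])
E
```

```text
clock: 9.43
tool_pos: [0.5189, 0.0103, 0.2712]
orientation: [2.3, 89.9, 14.2]
force: [-0.2, 0.2, -1.4]
opening: 0.0454
clock: 9.8
tool_pos: [0.519, 0.0103, 0.2648]
orientation: [2.4, 89.9, 14.3]
force: [-0.3, 0.8, -2.1]
opening: 0.0455
[ 0.05 -0.15 -0.05]
shift mm [ 5.8 -0.4 -0.5] rot [-0.    0.14 -0.01] tcp [0.519  0.0103 0.2648]
```

The underside is at about 0.070, below the spindle tip, with no contact force, so the spindle is in the bore. Continuing down to the face.

```bash
python3 -m inch '[0.003,0,0,0,0,0,0.03,0.002,0,0,0,0,0,0.03,0,0,0,0,0,0,0.03]';python3 -m inch '[0.002,0,0,0,0,0,0.03,0.002,0,0,0,0,0,0.03,0,0,0,0,0,0,0.03]'
```

```text
clock: 10.18
tool_pos: [0.519, 0.0104, 0.2595]
orientation: [2.0, 89.9, 13.9]
force: [0.6, -0.1, -2.5]
opening: 0.0453
clock: 10.55
tool_pos: [0.5196, 0.0105, 0.2564]
orientation: [-1.8, 89.7, 10.2]
force: [-1.7, 0.6, 4.9]
opening: 0.0453
```

```bash
python3 -m inch '[0.002,0,0,0,0,0,0.03,0.002,0,0,0,0,0,0.03,0.001,0,0,0,0,0,0.03,0,0,0,0,0,0,0.03]'; python3 - <<'E'
from h import *
o=ctrl.get_obs();print(o['moment'].round(2),o['joint_pos'].round(1));tgt([.5186,.0099,.1]);s=snap('scene','s3.png')
cv2.imwrite('pics/c8.png',cv2.resize(s['color'][205:265,255:320],None,fx=10,fy=10,interpolation=cv2.INTER_CUBIC)[:,:,::-1])
E
```

```text
clock: 11.05
tool_pos: [0.5195, 0.0105, 0.2533]
orientation: [-3.1, 89.7, 9.0]
force: [-3.3, 0.2, 7.6]
opening: 0.0451
[0.34 1.04 0.04] [ 2.290e+01  1.480e+01 -3.020e+01  1.000e-01 -4.480e+01 -1.009e+02]
shift mm [-5.7 -0.4 -1. ] rot [0.   0.3  0.02] tcp [0.5195 0.0105 0.2533]
```

View pics/c8.png

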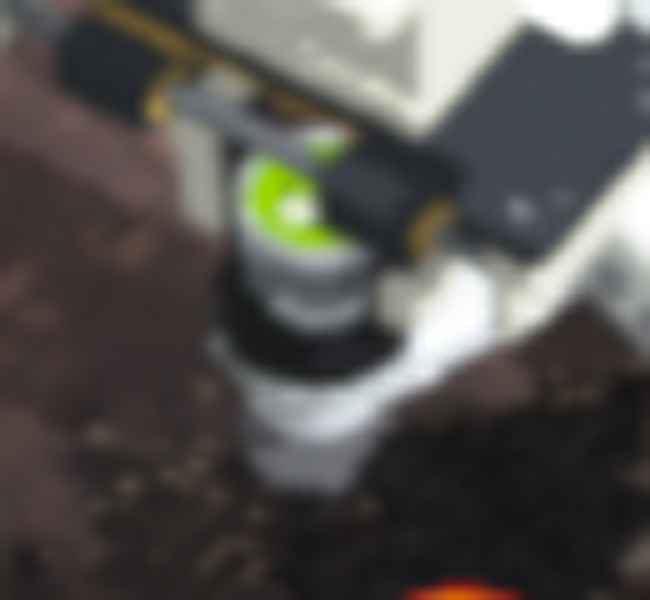

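It's seated. The force is about 9.6 N net, so the head is pressed roughly 3.5 mm. Now turn anticlockwise, following the foot as it sinks.

```bash
python3 -m inch '[0.002,0,0,0,0,0,0.03,0.0015,0,0,-8,0,0,0.03,0.0015,0,0,-8,0,0,0.03,0.0015,0,0,-8,0,0,0.03,0.0015,0,0,-8,0,0,0.03]';  python3 - <<'E'
from h import *
o=ctrl.get_obs();print(o['moment'].round(2),o['joint_pos'].round(1),o['force'].round(1));tgt([.5186,.0099,.1]);s=snap('scene','s4.png')
cv2.imwrite('pics/c9.png',cv2.resize(s['color'][205:265,255:320],None,fx=10,fy=10,interpolation=cv2.INTER_CUBIC)[:,:,::-1])
E
```

```text
clock: 11.72
tool_pos: [0.518, 0.0118, 0.2482]
orientation: [-5.4, 89.7, 39.5]
force: [-5.6, 3.4, 10.7]
opening: 0.0455
[ 1.58  2.39 -0.07] [ 23.   15.1 -30.5  -0.1 -44.1 -68. ] [-5.6  3.4 10.7]
shift mm [-10.9  -1.8  -0.9] rot [0.   0.33 0.03] tcp [0.518  0.0118 0.2482]
```

View pics/c9.png

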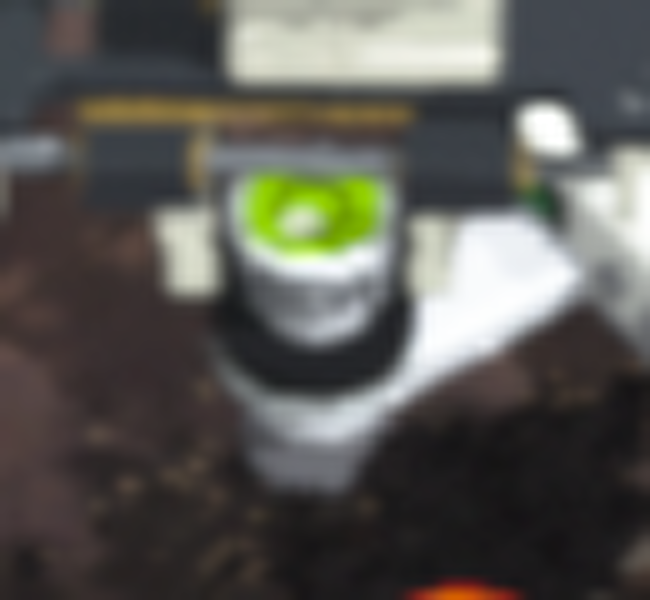

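```bash
cat >> h.py <<'E'
def st():
    o=ctrl.get_obs();T=pose(o);f=o['force'].copy();f[2]+=2.0
    print('F tool',(T[:3,:3].T@f).round(1),'tcp',o['tool_pos'].round(4),'j6',o['joint_pos'][5].round(1),'tilt mrad world xy',(T[:2,0]*1e3).round(1),'clk',o['clock'],'open',round(o['opening'],4))
    tgt([.5186,.0099,.1],T)
E
python3 -c "
from h import *;st()"
python3 -m inch '[0.0015,0,0,-8,0,0,0.03,0.0015,0,0,-8,0,0,0.03,0.0015,0,0,-8,0,0,0.03,0.0015,0,0,-8,0,0,0.03,0,0,0,0,0,0,0.03]'; python3 -c "
from h import *;st()"
```

```text
F tool [-12.2   6.8  -1.2] tcp [0.518  0.0118 0.2481] j6 -67.5 tilt mrad world xy [4.3 3.6] clk 11.775 open 0.0453
shift mm [-10.9  -1.8  -0.9] rot [0.   0.32 0.03] tcp [0.518  0.0118 0.2481]
clock: 12.4
tool_pos: [0.516, 0.0125, 0.2463]
orientation: [-15.7, 89.7, 62.8]
force: [-2.9, -0.1, 10.6]
opening: 0.0452
F tool [-12.6   2.8  -0.6] tcp [0.516  0.0125 0.2463] j6 -34.4 tilt mrad world xy [2.1 4.2] clk 12.4 open 0.0452
shift mm [-12.8  -3.1  -2. ] rot [0.   0.26 0.07] tcp [0.516  0.0125 0.2463]
```

The TCP is orbiting, so the level's axis sits about 3.5 mm off the TCP along tool −z. I'll add dy +0.5 mm per 8° to turn about the true axis, and press a little less.

```bash

python3 -m inch '[0.0006,0.0008,0,-8,0,0,0.03,0.0006,0.0006,0,-8,0,0,0.03,0.0006,0.0006,0,-8,0,0,0.03,0,0,0,0,0,0,0.03,0,0,0,0,0,0,0.03,0,0,0,0,0,0,0.03]'; python3 - <<'E'
from h import *
st();s=snap('scene','s5.png')
cv2.imwrite('pics/c10.png',cv2.resize(s['color'][205:265,255:320],None,fx=10,fy=10,interpolation=cv2.INTER_CUBIC)[:,:,::-1])
t=snap('top','t2.png');w=snap('wrist','w6.png')
cv2.imwrite('pics/c11.png',np.hstack([cv2.resize(w['color'][210:390,230:410],None,fx=2.2,fy=2.2),cv2.resize(t['color'][235:285,262:312],None,fx=8,fy=8)[:396]])[:,:,::-1])
E
```

```text
clock: 13.15
tool_pos: [0.514, 0.0123, 0.2489]
orientation: [-67.1, 89.7, 36.3]
force: [-2.4, 0.4, 6.2]
opening: 0.045
F tool [-8.2  2.2  1. ] tcp [0.514  0.0123 0.2489] j6 -9.7 tilt mrad world xy [4.5 3.3] clk 13.15 open 0.045
shift mm [-10.1  -4.   -3.4] rot [0.   0.12 0.3 ] tcp [0.514  0.0123 0.2489]
```

View pics/c10.png

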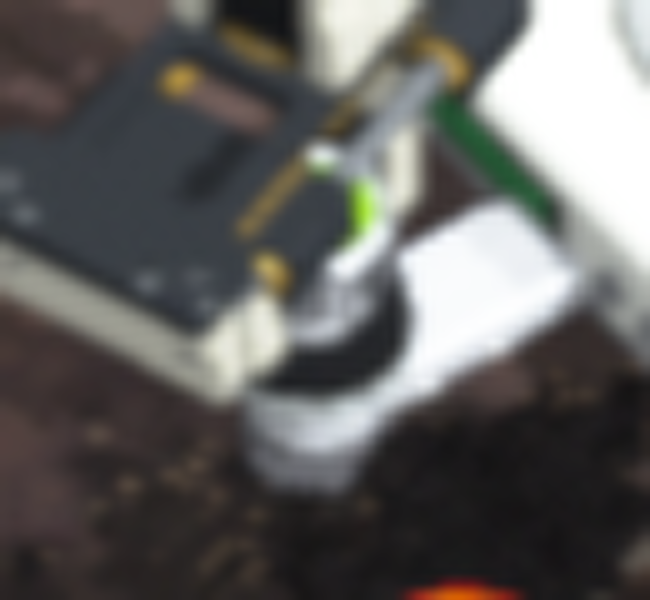

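View pics/c11.png

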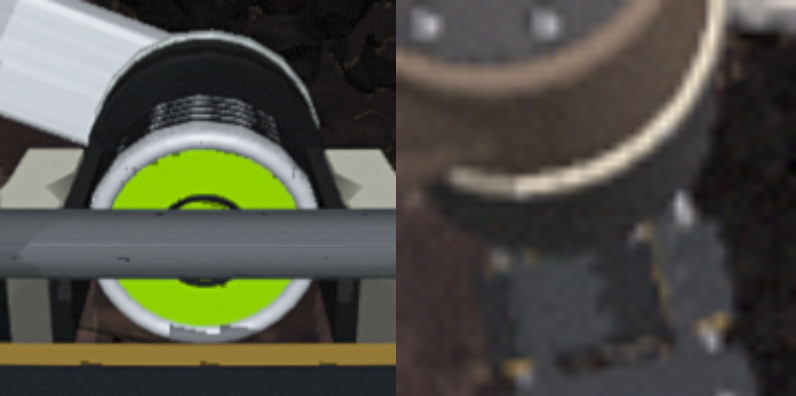

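```bash

python3 -m inch '[0.0025,0.0003,0,0,0.1,0.3,0.03,0.0016,0.0005,0,-8,0,0,0.03,0.0014,0.0005,0,-8,0,0,0.03,0.0014,0.0005,0,-8,0,0,0.03,0.0014,0.0005,0,-8,0,0,0.03]'; python3 -c "
from h import *;st()"
python3 -m inch '[0,0,0,0,0,0,0.0876,0,0,0,0,0,0,0.0876,0,0,0,0,0,0,0.0876]'; python3 -c "
from h import *;st()"
```

```text
clock: 13.92
tool_pos: [0.5125, 0.0119, 0.2442]
orientation: [-119.0, 89.8, 17.5]
force: [-3.9, 1.0, 9.7]
opening: 0.0454
F tool [-11.7   1.9   3.5] tcp [0.5125 0.0119 0.2442] j6 23.2 tilt mrad world xy [3.4 1.1] clk 13.925 open 0.0454
shift mm [-14.8  -2.8  -5.9] rot [-0.   -0.1   0.18] tcp [0.5125 0.0119 0.2442]
clock: 14.3
tool_pos: [0.5125, 0.012, 0.2443]
orientation: [-117.5, 89.8, 19.0]
force: [-0.1, -0.3, -0.0]
opening: 0.0697
F tool [-2.   0.2 -0.1] tcp [0.5125 0.012  0.2443] j6 23.2 tilt mrad world xy [4.  1.4] clk 14.3 open 0.0697
shift mm [-14.7  -2.8  -5.9] rot [-0.   -0.11  0.21] tcp [0.5125 0.012  0.2443]
```

```bash

python3 -m inch '[0,0,0,0,0,0,0.0876,0,0,0,0,0,0,0.0876,-0.02,0,0,0,0,0,0.0876,-0.025,0,0,0,-0.1,0.2,0.0876,-0.025,0,0,0,0,0,0.0876,0,0,0,0,0,0,0.0876]'; python3 - <<'E'
from h import *
st();w=snap('wrist','w7.png');s=snap('scene','s6.png')
E
```

```text
clock: 15.05
tool_pos: [0.5121, 0.0118, 0.3153]
orientation: [66.1, 89.9, -157.4]
force: [0.1, 0.3, -0.3]
opening: 0.0875
F tool [-1.7 -0.2  0.1] tcp [0.5121 0.0118 0.3153] j6 23.2 tilt mrad world xy [-2.1 -0.9] clk 15.05 open 0.0875
shift mm [56.3 -3.2 -6. ] rot [-0.    0.05 -0.12] tcp [0.5121 0.0118 0.3153]
```

View pics/w7.png

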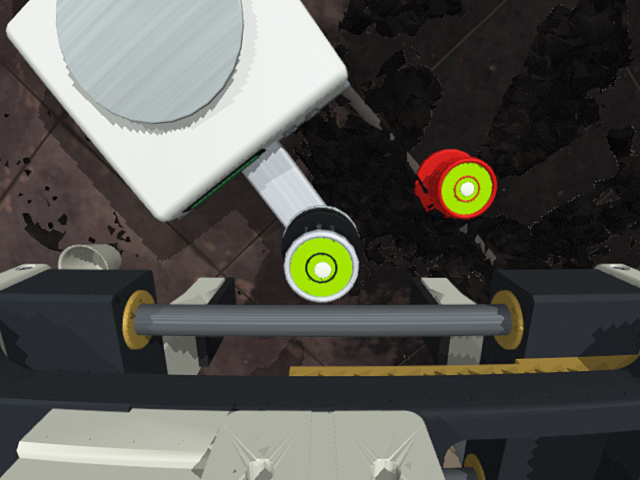

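View pics/s6.png

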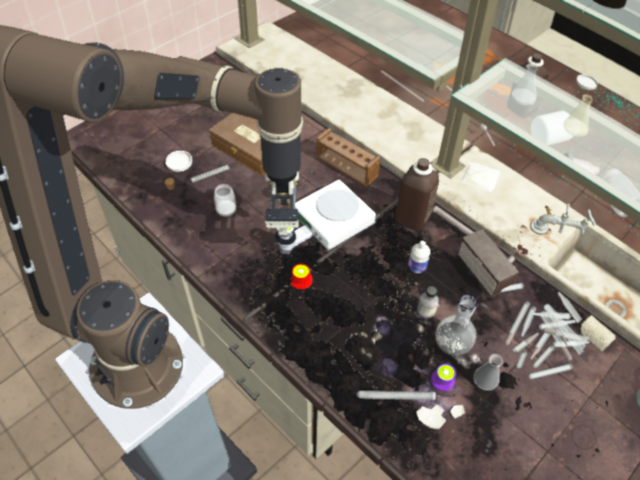

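The level is standing on the foot with vial centre at about (321,267) and bubble at about (323,270), so it is nearly centred. Measuring it precisely.

```bash
cat >> h.py <<'E'
def bub(w,T,box,z):
    x0,y0,x1,y1=box;im=w['color'][y0:y1,x0:x1];h=cv2.cvtColor(im,cv2.COLOR_RGB2HSV)
    m=cv2.inRange(h,(22,110,90),(45,255,255));hull=cv2.convexHull(max(cv2.findContours(m,0,2)[0],key=cv2.contourArea))
    e=cv2.fitEllipse(hull);H=np.zeros(m.shape,np.uint8);cv2.fillConvexPoly(H,hull,255);H=cv2.erode(H,np.ones((7,7)))
    b=cv2.inRange(h,(0,0,170),(180,90,255))&H;n,l,s,c=cv2.connectedComponentsWithStats(b)
    i=1+np.argmax(s[1:,4]);bc=c[i]+[x0,y0];vc=np.array(e[0])+[x0,y0]
    V=onz(w,*vc,z,T);B=onz(w,*bc,z,T);print('vial',vc.round(1),e[1],V.round(4),'bub',bc.round(1),s[i,4],'offset mm',((B-V)[:2]*1e3).round(2))
    return V,B
E
python3 - <<'E'
from h import *
w=load('w7.png');T=pose();V,B=bub(w,T,(280,225,362,305),.103);tgt([V[0],V[1],.092])
cv2.imwrite('pics/c12.png',cv2.resize(w['color'][200:305,270:375],None,fx=5,fy=5,interpolation=cv2.INTER_CUBIC)[:,:,::-1])
E
```

```text
vial [320.9 266.8] (58.829185485839844, 62.22808837890625) [0.514  0.0081 0.103 ] bub [322.3 269.7] 204 offset mm [-1.89  0.63]
shift mm [62.4  0.5 -4.5] rot [-0.    0.16 -0.28] tcp [0.5114 0.0116 0.3134]
```

View pics/c12.png

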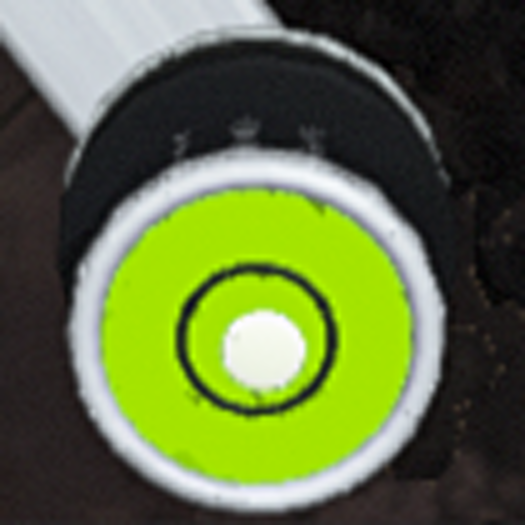

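The bubble lies about 1.5–1.9 mm toward the front, so the deck is ~5–6 mrad high and needs about 22° more turn. I'll regrip centred on the level's true axis, ~(0.5155, 0.009).

```bash
python3 - <<'E'
from h import *
st();tgt([.5155,.0092,.091])
E
```

```text
F tool [-1.6  0.8 -1.4] tcp [0.5114 0.0116 0.3134] j6 23.2 tilt mrad world xy [-5.4 -1.7] clk 15.15 open 0.0874
shift mm [54.3 -4.  -6.6] rot [-0.    0.16 -0.28] tcp [0.5114 0.0116 0.3134]
shift mm [63.4 -1.4 -4.8] rot [-0.    0.16 -0.28] tcp [0.5114 0.0116 0.3134]
```

```bash
python3 -m inch '[0,-0.0014,-0.0048,0,0.15,-0.3,0.0876,0.02,0,0,0,0,0,0.0876,0.02,0,0,0,0,0,0.0876,0.012,0,0,0,0,0,0.0876,0,0,0,0,0,0,0.0876]'; python3 - <<'E'
from h import *
st();tgt([.5155,.0092,.091])
E
```

```text
clock: 15.78
tool_pos: [0.516, 0.0085, 0.2568]
orientation: [61.6, 89.8, -162.0]
force: [1.0, -0.1, 0.9]
opening: 0.0877
F tool [-2.9 -0.6 -0.8] tcp [0.516  0.0085 0.2568] j6 23.7 tilt mrad world xy [-3.6 -1.2] clk 15.775 open 0.0877
shift mm [-2.2 -2.8 -0.9] rot [-0.    0.1  -0.19] tcp [0.516  0.0085 0.2568]
shift mm [ 6.8 -0.2  0.8] rot [-0.    0.1  -0.19] tcp [0.516  0.0085 0.2568]
```

```bash
python3 -m inch '[0.0065,0,0.0005,0,0.1,-0.2,0.0876,0,0,0,0,0,0,0.0876]'; python3 - <<'E'
from h import *
st();tgt([.5155,.0092,.091])
E
python3 -m inch '[0,0,0,0,0,0,0.03,0,0,0,0,0,0,0.03,0,0,0,0,0,0,0.03,0,0,0,0,0,0,0.03,0,0,0,0,0,0,0.03,0,0,0,0,0,0,0.03]'; python3 - <<'E'
from h import *
st();tgt([.5155,.0092,.091])
E
```

```text
clock: 16.02
tool_pos: [0.516, 0.009, 0.2505]
orientation: [-117.1, 89.9, 19.3]
force: [-0.1, 0.5, 0.0]
opening: 0.0875
F tool [-2.  -0.3  0.4] tcp [0.516  0.009  0.2505] j6 23.6 tilt mrad world xy [1.3 0.4] clk 16.025 open 0.0875
shift mm [-8.5 -2.5 -1.2] rot [-0.   -0.03  0.07] tcp [0.516  0.009  0.2505]
shift mm [0.5 0.2 0.5] rot [-0.   -0.03  0.07] tcp [0.516  0.009  0.2505]
clock: 16.77
tool_pos: [0.5162, 0.009, 0.2519]
orientation: [-121.4, 89.8, 15.1]
force: [1.2, 0.4, 0.1]
opening: 0.0451
F tool [-2.1 -1.1 -0.6] tcp [0.5162 0.009  0.2519] j6 23.6 tilt mrad world xy [3.1 0.8] clk 16.775 open 0.0451
shift mm [-7.1 -2.3 -1.1] rot [-0.   -0.1   0.16] tcp [0.5162 0.009  0.2519]
shift mm [1.9 0.3 0.7] rot [-0.   -0.1   0.16] tcp [0.5162 0.009  0.2519]
```

```bash

python3 -m inch '[0.003,0,0,0,0,0,0.03,0.003,0,0,0,0,0,0.03,0.002,0,0,0,0,0,0.03,0.0015,0,0,-7.5,0,0,0.03,0.0015,0,0,-7.5,0,0,0.03,0.0015,0,0,-7.5,0,0,0.03]'; python3 -c "
from h import *;st()"
python3 -m inch '[0.001,0,0,0,0,0,0.03,0.001,0,0,0,0,0,0.03]'; python3 - <<'E'
from h import *
st();w=snap('wrist','w8.png');s=snap('scene','s7.png')
cv2.imwrite('pics/c13.png',np.hstack([cv2.resize(w['color'][230:380,240:400],None,fx=2.5,fy=2.5),cv2.resize(s['color'][210:260,260:310],None,fx=7.5,fy=7.5,interpolation=cv2.INTER_CUBIC)])[:,:,::-1])
E
```

```text
clock: 17.52
tool_pos: [0.5163, 0.0095, 0.2423]
orientation: [-143.5, 89.7, 16.1]
force: [-6.4, 1.6, 15.8]
opening: 0.0448
F tool [-17.8   0.7   6.5] tcp [0.5163 0.0095 0.2423] j6 46.7 tilt mrad world xy [5.  1.4] clk 17.525 open 0.0448
shift mm [-16.7  -1.2  -2.1] rot [-0.   -0.24  0.18] tcp [0.5163 0.0095 0.2423]
clock: 17.77
tool_pos: [0.5161, 0.0097, 0.2423]
orientation: [-148.2, 89.7, 11.6]
force: [-5.5, 0.2, 16.1]
opening: 0.0451
F tool [-18.2   1.7   5.1] tcp [0.5161 0.0097 0.2423] j6 46.9 tilt mrad world xy [5.6 1.1] clk 17.775 open 0.0451
shift mm [-16.7  -1.1  -2.3] rot [-0.   -0.28  0.17] tcp [0.5161 0.0097 0.2423]
```

View pics/c13.png

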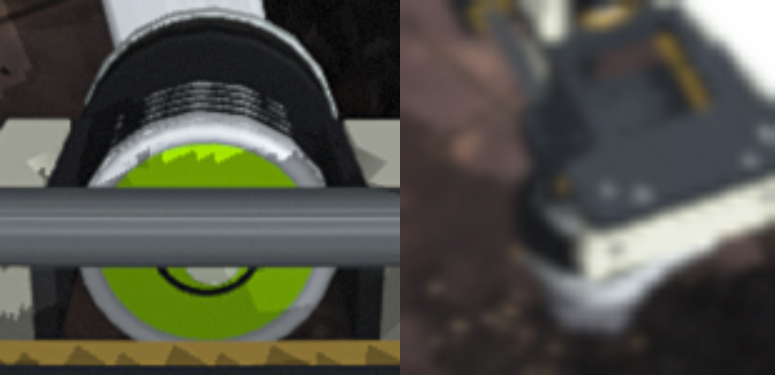

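Bottomed at 18 N with a 6 N side load. The bubble shows below the bar, still inside the ring but about 2 mm toward the front. I'll release, let it seat and re-measure.

```bash

python3 -m inch '[-0.004,0,0,0,-0.25,0.15,0.03,0,0,0,0,0,0,0.0876,0,0,0,0,0,0,0.0876,0,0,0,0,0,0,0.0876,0,0,0,0,0,0,0.0876,0,0,0,0,0,0,0.0876,-0.02,0,0,0,0,0,0.0876,-0.025,0,0,0,0,0,0.0876,-0.025,0,0,0,0,0,0.0876,0,0,0,0,0,0,0.0876,0,0,0,0,0,0,0.0876]'; python3 - <<'E'
from h import *
st();T=pose();w=snap('wrist','w9.png');V,B=bub(w,T,(270,225,370,305),.1);s=snap('scene','s8.png')
cv2.imwrite('pics/c14.png',np.hstack([cv2.resize(w['color'][200:305,270:375],None,fx=3.8,fy=3.8,interpolation=cv2.INTER_CUBIC),cv2.resize(s['color'][210:260,260:310],None,fx=7.98,fy=7.98,interpolation=cv2.INTER_CUBIC)])[:,:,::-1])
E
```

```text
clock: 19.25
tool_pos: [0.516, 0.0098, 0.3172]
orientation: [7.4, 90.0, 167.3]
force: [-1.2, -0.2, -0.3]
opening: 0.0874
F tool [-1.7  0.6  1.1] tcp [0.516  0.0098 0.3172] j6 47.0 tilt mrad world xy [-0.4  0.1] clk 19.25 open 0.0874
shift mm [58.2 -1.  -2.5] rot [-0.    0.02 -0.  ] tcp [0.516  0.0098 0.3172]
vial [322.1 272. ] (57.06145095825195, 60.943321228027344) [0.5145 0.0096 0.1   ] bub [322.1 272.6] 195 offset mm [-0.35  0.15]
```

View pics/c14.png

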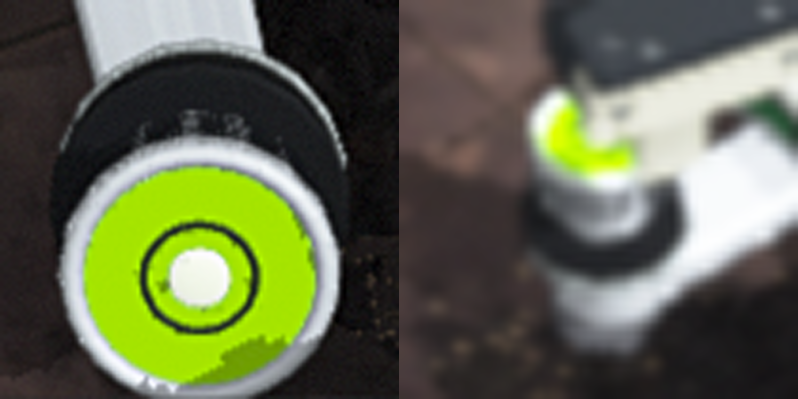

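Released and seated, the bubble is centred: offset 0.35 mm, about 1 mrad. Next I turn the open gripper to j6≈112, where the scene camera can see the vial, and regrip.

```bash

python3 -m inch '[0,0,0,-9.3,0,0,0.0876,0,0,0,-9.3,0,0,0.0876,0,0,0,-9.3,0,0,0.0876,0,0,0,-9.3,0,0,0.0876,0,0,0,-9.3,0,0,0.0876,0,0,0,-9.3,0,0,0.0876,0,0,0,-9.3,0,0,0.0876,0.02,0,0,0,0,0,0.0876,0.02,0,0,0,0,0,0.0876,0.01,0,0,0,0,0,0.0876,0,0,0,0,0,0,0.0876]'; python3 - <<'E'
from h import *
st();tgt([.5158,.0096,.09])
E
```

```text
clock: 20.72
tool_pos: [0.5139, 0.0091, 0.2577]
orientation: [-27.0, 89.1, -159.8]
force: [0.7, 0.7, 0.4]
opening: 0.0877
F tool [-2.4  0.  -1. ] tcp [0.5139 0.0091 0.2577] j6 114.3 tilt mrad world xy [-14.1  -5.2] clk 20.725 open 0.0877
shift mm [-1.4  2.9 -3.7] rot [0.   0.77 0.39] tcp [0.5139 0.0091 0.2577]
shift mm [ 8.7  1.1 -1.8] rot [0.   0.77 0.39] tcp [0.5139 0.0091 0.2577]
```

```bash

python3 -m inch '[0.0085,0.0011,-0.0018,0,0.75,0.4,0.0876,0,0,0,0,0,0,0.0876]'; python3 - <<'E'
from h import *
st();tgt([.5158,.0096,.09])
E
```

```text
clock: 20.98
tool_pos: [0.5164, 0.0098, 0.2493]
orientation: [140.9, 89.9, 8.1]
force: [-0.9, -0.0, 0.2]
opening: 0.0875
F tool [-2.2 -0.7  0.6] tcp [0.5164 0.0098 0.2493] j6 114.2 tilt mrad world xy [2.  0.3] clk 20.975 open 0.0875
shift mm [-9.7  1.6 -1.6] rot [ 0.   -0.09 -0.07] tcp [0.5164 0.0098 0.2493]
shift mm [ 0.3 -0.3  0.5] rot [ 0.   -0.09 -0.07] tcp [0.5164 0.0098 0.2493]
```

```bash

python3 -m inch '[0,0,0,0,0,0,0.03,0,0,0,0,0,0,0.03,0,0,0,0,0,0,0.03,0,0,0,0,0,0,0.03,0,0,0,0,0,0,0.03,0,0,0,0,0,0,0.03]'; python3 -c "
from h import *;st()"
python3 -m inch '[0.003,0,0,0,0,0,0.03,0.0025,0,0,0,0,0,0.03,0.002,0,0,0,0,0,0.03]'; python3 - <<'E'
from h import *
st();w=snap('wrist','w10.png');s=snap('scene','s9.png')
cv2.imwrite('pics/c15.png',np.hstack([cv2.resize(w['color'][230:380,240:400],None,fx=2.5,fy=2.5),cv2.resize(s['color'][210:260,260:310],None,fx=7.5,fy=7.5,interpolation=cv2.INTER_CUBIC)])[:,:,::-1])
E
```

```text
clock: 21.72
tool_pos: [0.5165, 0.01, 0.2505]
orientation: [151.4, 89.8, 18.6]
force: [0.2, 0.2, 0.0]
opening: 0.0454
F tool [-2.   0.  -0.3] tcp [0.5165 0.01   0.2505] j6 114.2 tilt mrad world xy [3.5 1.2] clk 21.725 open 0.0454
shift mm [-8.5  1.7 -1.4] rot [ 0.   -0.19 -0.1 ] tcp [0.5165 0.01   0.2505]
clock: 22.1
tool_pos: [0.5165, 0.0101, 0.2439]
orientation: [145.9, 89.8, 13.1]
force: [-4.1, 1.9, 10.4]
opening: 0.0452
F tool [-12.4  -4.3   1.4] tcp [0.5165 0.0101 0.2439] j6 114.2 tilt mrad world xy [4.1 1. ] clk 22.1 open 0.0452
shift mm [-15.1   1.7  -1.3] rot [ 0.   -0.2  -0.14] tcp [0.5165 0.0101 0.2439]
```

View pics/c15.png

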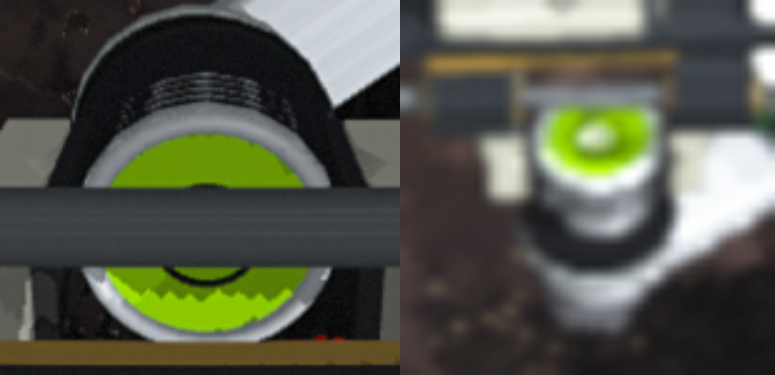

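In the scene view the vial is centred at about x=600 with the bubble at (598,135). In the wrist view the bubble is hidden behind the bar, with no edge peeking out below it. I'll hold the press for half a second so it settles, then measure sub-pixel.

```bash

python3 -m inch '[0.0015,0,0,0,0,0,0.03,0.0015,0,0,0,0,0,0.03,0.0015,0,0,0,0,0,0.03,0.0015,0,0,0,0,0,0.03]'; python3 - <<'E'
from h import *
st();w=snap('wrist','w11.png');s=snap('scene','s10.png')
im=cv2.resize(s['color'][210:245,265:305],None,fx=16,fy=16,interpolation=cv2.INTER_CUBIC)
cv2.imwrite('pics/c16.png',im[:,:,::-1])
cv2.imwrite('pics/c17.png',cv2.resize(w['color'][250:370,260:390],None,fx=5,fy=5,interpolation=cv2.INTER_CUBIC)[:,:,::-1])
h=cv2.cvtColor(im,cv2.COLOR_RGB2HSV);m=cv2.inRange(h,(25,110,90),(50,255,255))
c=max(cv2.findContours(m,0,2)[0],key=cv2.contourArea);print(cv2.boundingRect(c))
st()
E
```

```text
clock: 22.7
tool_pos: [0.5165, 0.0103, 0.2421]
orientation: [137.2, 89.7, 4.5]
force: [-8.6, 2.1, 23.1]
opening: 0.0451
F tool [-25.2  -7.7   4.2] tcp [0.5165 0.0103 0.2421] j6 114.2 tilt mrad world xy [5.7 0.5] clk 22.7 open 0.0451
shift mm [-16.9   1.9  -1.2] rot [ 0.   -0.24 -0.22] tcp [0.5165 0.0103 0.2421]
(235, 233, 221, 143)
F tool [-23.6  -7.    4.5] tcp [0.5165 0.0103 0.2421] j6 114.2 tilt mrad world xy [5.7 0.5] clk 22.8 open 0.0452
shift mm [-16.9   1.9  -1.3] rot [ 0.   -0.24 -0.22] tcp [0.5165 0.0103 0.2421]
```

View pics/c16.png

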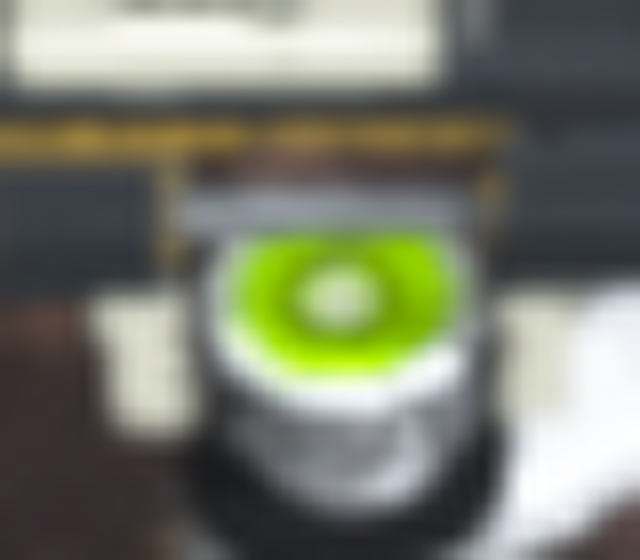

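View pics/c17.png

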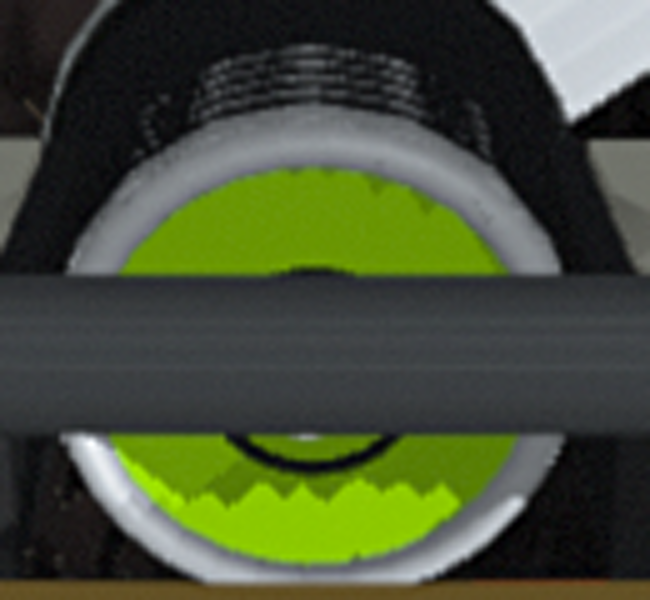

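Four press rows drove the head to its stop at about 23 N. The bubble is still inside the ring, with its lower edge just visible at (310,437), so about 1.4 mm off. I'll back off to mid-travel.

```bash

python3 -m inch '[-0.0015,0,0,0,0,0,0.03,0,0,0,0,0,0,0.03]'; python3 -c "
from h import *;st()"
python3 -m inch '[0.0005,0,0,0,0,0,0.03,0.0005,0,0,0,0,0,0.03,0.0005,0,0,0,0,0,0.03]'; python3 - <<'E'
from h import *
st();w=snap('wrist','w12.png');s=snap('scene','s11.png')
a=cv2.resize(s['color'][210:245,265:305],None,fx=10,fy=10,interpolation=cv2.INTER_CUBIC)
b=cv2.resize(w['color'][250:367,260:390],None,fx=3,fy=3,interpolation=cv2.INTER_CUBIC)[:350]
cv2.imwrite('pics/c18.png',np.hstack([a,b])[:,:,::-1]);st()
E
```

```text
clock: 23.05
tool_pos: [0.5161, 0.0103, 0.2451]
orientation: [136.1, 89.6, 3.5]
force: [-3.5, 1.1, 8.8]
opening: 0.0457
F tool [-10.8  -3.3   1.5] tcp [0.5161 0.0103 0.2451] j6 114.2 tilt mrad world xy [6.2 0.4] clk 23.05 open 0.0457
shift mm [-13.8   2.1  -1.5] rot [ 0.   -0.26 -0.25] tcp [0.5161 0.0103 0.2451]
clock: 23.42
tool_pos: [0.516, 0.0103, 0.2453]
orientation: [135.1, 89.6, 2.5]
force: [-3.9, 1.2, 9.4]
opening: 0.0451
F tool [-11.4  -3.6   1.7] tcp [0.516  0.0103 0.2453] j6 114.2 tilt mrad world xy [6.9 0.3] clk 23.425 open 0.0451
shift mm [-13.7   2.2  -1.6] rot [ 0.   -0.28 -0.28] tcp [0.516  0.0103 0.2453]
F tool [-11.2  -4.4   2.6] tcp [0.516  0.0103 0.2453] j6 114.2 tilt mrad world xy [6.9 0.3] clk 23.525 open 0.0453
shift mm [-13.7   2.2  -1.6] rot [ 0.   -0.28 -0.28] tcp [0.516  0.0103 0.2453]
```

View pics/c18.png

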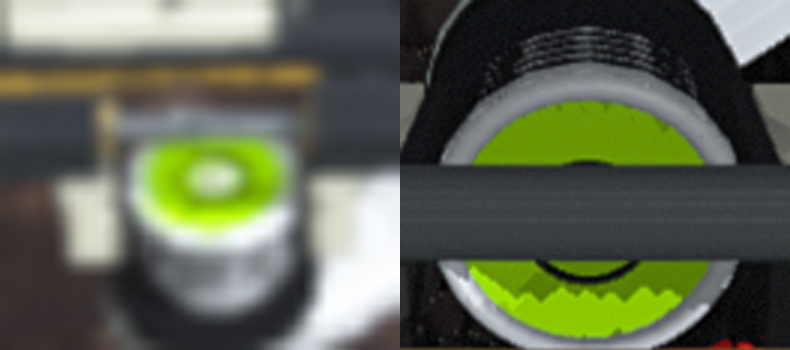

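The bubble is centred between the ring edges in both views. Push is about 9.5 N with the head ~5 mm down, and the grip is firm. Handing in.

```bash
python3 -c "
from h import *
print(ctrl.close_job());st()"
```

```text
the job is handed in; nothing more can be done
None
the job is handed in; nothing more can be done
```

I set the plain metal level on the front foot, turned the foot about 147° anticlockwise in two grasps, and handed the job in at about 23.5 s still holding and pressing the level. No verdict came back.

- **Level of the balance:** with the level released and resting freely on the foot, the bubble was 0.4 mm from the ring's centre, so the deck is about 1 mrad from level.
- **Final hold:** after a third grasp I pressed down with about 9.5 N, which puts the sprung head roughly 5 mm down. The opening read 45 mm on the 46 mm housing.
- **Bubble at the end:** the scene view showed it near the ring's centre, but only to about 2 mm. The wrist view has the gripper's bar across the ring, so I could only confirm that no edge of the bubble showed beyond the bar.
- **What disagreed:**
  - The camera estimates of the foot's position differed by 1–3 mm.
  - The first grip was about 3.5 mm off the level's axis, which the regrips fixed.
  - One press ran onto the stop, at about 17–18 N at the end of the turn and again at 23 N before I backed off.
  - The tool's tilt drifted about 3 mrad over the final hold, roughly 1 mm of bubble movement.
- **Bystanders:** I did not measure where the other things ended up. I planned the moves to stay clear of them.

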